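# Hold the stock cage ajar past a sagging bolt

### The arm

A 7-joint arm with a two-finger parallel gripper is mounted at the origin on a cart in front of the work surface, level with it; the furniture and walls round the work are solid. World frame = base frame: x ahead of the robot, y to its left, z up, the work surface at z = 0. Lengths are in m, angles in rad, forces in N, time in s.
With the tool pointing down it reaches from about 0.425 to 0.95 m from the base axis. Payload 4.7 kg.
Tool frame: the origin (TCP) lies midway between the tips of the shut fingers; the grasp point (between the pads) lies 19 mm behind it; z points along the fingers, y is the line along which they close (so a half turn about z gives the same grasp; the last joint's range is limited). The gripper opens to 85 mm and grips with 20 to 120 N. Pads are 22 mm wide; open, the fingers measure 114 mm over their backs; the gripper's body (76 mm by 85 mm) begins 54 mm behind the grasp point. The pads swing forward as they close: fully open they stand 13 mm farther back than shut.
Start: joints at [1.084, 0.469, -0.049, 1.532, 0.024, 1.141, -0.082], TCP at [0.298, -0.605, 0.231] pointing down, gripper open.
Joint ranges: [-2.59, 2.59], [-0.33, 1.99], [-1.39, 1.29], [0.1, 2.45], [-1.04, 4.18], [0.21, 1.99], [-2.66, 2.66]. Speed limits (rad/s): [2.57, 2.57, 3.14, 3.14, 3.14, 3.14, 3.14].

### API

Orientations are given as a 3x3 rotation matrix whose columns are the frame's x, y, z axes.
In Python, from workcell import manip, vision, sign_off gives the robot as it stands.
- The arm moves only by the shell command python3 -m pendant 'ROWS'. ROWS is JSON, a list of rows, each a list of 3 entries, a list of its own where there are three numbers: the opening, from 0 (shut) to 1 (fully open), then the shift along the world's x, y, z each as a share of 500 mm, from -1 to 1, then the turn about the world's z as a share of 30 degrees, from -1 to 1. In form: [[claw, [dx, dy, dz], turn], ...]. A call has 1 to 20 rows; each row is the pose to reach, as a shift and turn from the pose commanded when the call began; what a row does not reach only later rows make up. A row lasts 1/12 s, in which the tool goes at most 41.7 mm and 7.16 degrees, less where a joint would pass 70% of its speed; a pose out of reach is approached as far as the arm can. A call with a number of a shift or a turn outside -1 to 1 is refused whole. A call with a gripper value outside its range is refused whole. The fingers move at their own pace and stop on an object; the grip force is fixed at half the most. Time passes only in rows, so rows that repeat a pose let the fingers close. It gives the time, the measured TCP pose, the force, the opening and the grip force at its end, in the units of the state.
- manip.state(): the state, without advancing time (a new reading comes with each control period).
- vision.capture(name): name is "scene" or "top" or "wrist"; returns a dict with "frame" (384x512x3 uint8, blue, green, red), "intrinsics" (3x3 intrinsics, pixels), "D" ([k1, k2, p1, p2, k3] as OpenCV has them; the pictures are not rectified), "xyz" and "orientation" of the camera in the world. Camera axes: x right, y down, z forward; pixel columns grow to the right and rows downward; lengths in m; the calibration is good to about 2 mm. A picture is of the moment at which its call begins. There is no depth.
- sign_off(): hands the job in; it is judged then, once.
The state is a dict: "t": time; "q": joint angles; "joint_vel": joint speeds; "joint_torque": joint torques, N m; "ee_pos": TCP position; "tcp_rot": TCP orientation; "wrist_force": force on the tool from outside, world axes, zero at the start; "wrist_torque": the same for the moment, N m; "width": finger opening in m; "gripper_force": force on a finger pad.
Only numpy, scipy, OpenCV 4.12 (cv2) and the standard library are available. Lean on these libraries where they do the work, as an engineer would, in place of code of your own. Each camera call takes 0.05 s, during which the arm holds its last target. There are 200 camera calls.

### The job

Open the small wire stock cage for me: its worn barrel bolt sags, so the head on its nose catches behind the bent-up lip of the keeper. Take the bolt by its upright knob, lift it so that the head clears the lip while you draw the bolt fully back out of the keeper, then swing the gate about 30 degrees open. Finish still gripping the knob and holding the gate there against its closing spring so that I can reach the LED modules inside, and leave the tools and tape on the bench where they lie.

Things in the scene. Friction and masses are not known exactly. Their poses are not given: they have to be found in the camera images.
- cage: Stock cage of grey frame and wire mesh, 212 wide (y) x 94 deep (x) x 133 mm high, screwed down (it does not move). Origin: centre of its underside, on the bench. Its front, with the gate, looks along its own -x; +y is the hinge side, -y the keeper side, z up. Roof and gate top: z = 130 mm. Keeper: an open-topped U bracket, front cheek 128 mm high, on the front of the -y post.
- gate_hinge (a point): A point on the gate's vertical hinge line, at bench height; the line stays put. It lies at x = -48, y = +96 mm in the cage's frame. Axes as the cage's while the gate is shut.
- bolt_knob: The bolt's plain metal knob, to be gripped: a pear shape 20 mm across, 20 mm high, on an upright 8 mm stem. Origin: centre of the pear, 160 mm above the bench, at cage x = -59 mm, cage y = -34 mm with the bolt fully shut; axes as the cage's while shut. Up to 22 mm below the centre only the stem is near; the gate's top edge is 14 mm behind and 30 mm below, the 12 mm rod 46 mm below.
- bolt_nose (a point): Centre of the button head (22 mm across, 9 mm thick along the bolt) on the bolt's nose, lying in the keeper, 157 mm from the bolt's tail pivot. The knob is 85 mm from that pivot, so the head rises 1.85 times as far as the knob.
- keeper_lip (a point): Middle of the top edge of the keeper's bent-up lip (22 mm long across the bolt, 3.5 mm thick), on the gate side of the head. At rest it stands 5.5 mm above the lowest point of the head, so the knob must rise 3 mm for the head to pass over it; 6 mm is a good lift.
- bolt_slide (a joint): Bolt draw in m: 0 fully shut, 0.030 fully drawn back (stop). Grows as the bolt moves towards the hinge (cage +y with the gate shut). The head meets the lip at 0.005 if not lifted, is past it at 0.018 and out of the keeper at 0.021. Starts 0 to 0.004. Light friction, about 1 N; stays where it is left.
- bolt_lift (a joint): Tilt of the bolt about its tail in rad: 0 sagging with its nose 0.05 rad down (it falls back there by its own weight), 0.11 fully lifted (stop; knob 9 mm up). The head clears the lip above about 0.036. Lifting takes 2 to 4 N at the knob.
- gate (a joint): Gate angle in rad: 0 shut, grows as the free (keeper) side swings out in front about the hinge line, clockwise seen from above. A spring closes it: 0.35 N m when shut, 0.55 N m at 30 degrees (about 5 N at the knob). The bolt in the keeper keeps it shut. With the bolt fully drawn the knob is 100 mm from the hinge line along the gate and 11 mm in front; 30 degrees move it about 50 mm.
- side_cutters: Side cutters with red handles, 52 x 130 x 12 mm, lying loose on the bench in front of the cage. To be left alone. Origin at the centre of the underside.
- spring_clamp: Blue spring clamp, 53 x 101 x 17 mm, lying loose on the bench to the left in front. To be left alone. Origin at the centre of the underside.
- black_tape: Roll of black tape, 64 mm across, 18 mm high, lying loose on the bench to the right in front. To be left alone. Origin at the centre of the underside.

How it is judged:
By the outcome, as a careful person would: the job done as asked, in the order asked, and still so for the second after the job is handed in, while the arm keeps its last pose, push and grip.
It also fails if it takes over 40 s, if anything falls off the work surface, if the arm or the gripper's body presses on something with over 40 N, if the wrist force passes 120 N, or if a joint passes its speed limit or range.

## Working session

There is one attempt and no reset: what is moved stays moved. The work goes in short steps, Python scripts to look and compute and a shell command to move; the robot and the scene stay as the last step left them, time stands still between calls to the robot, and variables do not carry over. Pictures are saved under pics/ and viewed, at most 10 in all, crops included, and the job is handed in when it is done.

```bash
mkdir -p pics
cat > h.py <<'E'
import numpy as np, cv2, json
from workcell import manip, vision
def cap(name,fn=None):
    c=vision.capture(name)
    if fn: cv2.imwrite('pics/'+fn,c['frame'])
    np.savez(''+(fn or name)+'.npz',**{k:np.array(v) for k,v in c.items()})
    return c
def ray(c,uv):
    p=cv2.undistortPoints(np.array([[uv]],float),np.array(c['intrinsics'],float),np.array(c['D'],float))[0,0]
    d=np.array(c['orientation'])@np.array([p[0],p[1],1.]); return np.array(c['xyz']),d/np.linalg.norm(d)
def plane(c,uv,z):
    o,d=ray(c,uv); return o+d*(z-o[2])/d[2]
def proj(c,P):
    R=np.array(c['orientation']); r=cv2.Rodrigues(R.T)[0]; t=-R.T@np.array(c['xyz'])
    return cv2.projectPoints(np.atleast_2d(P).astype(float),r,t,np.array(c['intrinsics'],float),np.array(c['D'],float))[0][:,0]
def tri(cs,uvs):
    A=np.zeros((3,3));b=np.zeros(3)
    for c,u in zip(cs,uvs):
        o,d=ray(c,u);M=np.eye(3)-np.outer(d,d);A+=M;b+=M@o
    P=np.linalg.solve(A,b); return P,[proj(c,P)[0]-u for c,u in zip(cs,uvs)]
def load(fn): return dict(np.load(''+fn+'.npz'))
E
python3 - <<'E'
from h import *
a=cap('scene','s0.png');b=cap('top','t0.png');
print(a['xyz'],b['xyz']);s=manip.state();print(s['ee_pos'],s['tcp_rot'],s['wrist_force'],s['width'])
E
```

```text
[-0.0873592   0.57636033  0.65314676] [ 0.39463906 -0.0456996   0.97054093]
[ 0.29812663 -0.60500909  0.23036635] [[ 8.96998635e-01  4.42032554e-01 -8.18078246e-04]
 [ 4.42033309e-01 -8.96997272e-01  1.56423503e-03]
 [-4.23711510e-05 -1.76473452e-03 -9.99998442e-01]] [-0.21017304 -0.35166286  0.46463105] 0.08549792159189573
```

View pics/s0.png

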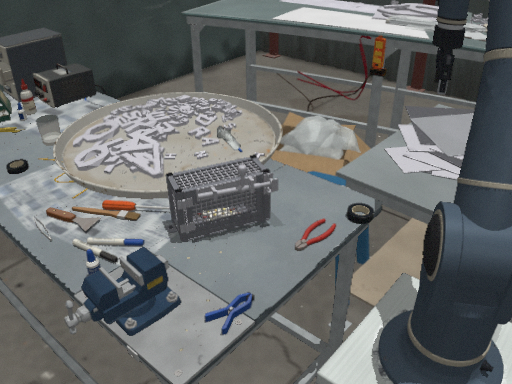

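View pics/t0.png

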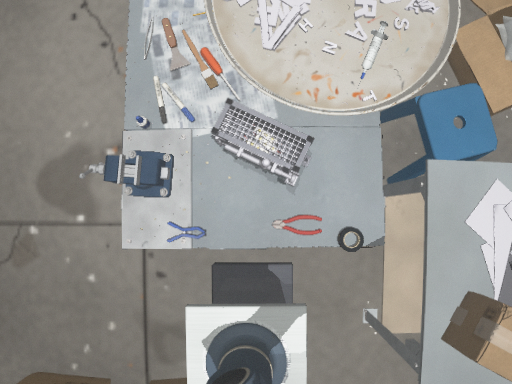

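The scene view shows the cage at about (220,200), and the top view has it at (262,140) with its front turned to the lower left. I'll enlarge both.

Run:
```python
from h import *
a=cv2.imread('pics/s0.png')[145:245,155:288];b=cv2.imread('pics/t0.png')[90:190,200:333]
cv2.imwrite('pics/z0.png',np.vstack([cv2.resize(x,(399,300),interpolation=cv2.INTER_CUBIC) for x in(a,b)])) 
x=cv2.resize(a,None,fx=6,fy=6,interpolation=2)
cv2.imwrite('pics/z0.png',np.hstack([cv2.resize(x,(399,300)),cv2.resize(b,(399,300),interpolation=2)]))
c=load('t0.png')
for uv in [(227,100),(312,150),(293,184),(213,145)]: print(uv,plane(c,uv,.13).round(3))
```

```text
(227, 100) [0.656 0.031 0.13 ]
(312, 150) [ 0.537 -0.163  0.13 ]
(293, 184) [ 0.459 -0.118  0.13 ]
(213, 145) [0.551 0.064 0.13 ]
```

View pics/z0.png

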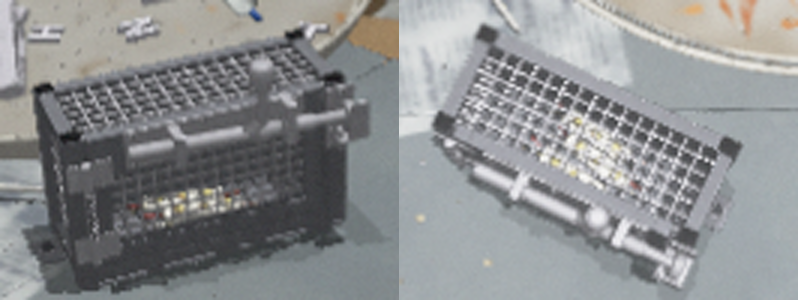

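The zoom shows the knob at about (242,167.7) in scene and (265.7,162.7) in top. The roof corners lie at about (229.7,101.7), (313.7,139.3), (297,168.7) and (213.7,131.7) in top.

```bash
cat > loc.py <<'E'
from h import *
a=load('s0.png');b=load('t0.png')
P,r=tri([a,b],[(242,167.7),(265.7,162.7)]);print('knob',P.round(4),r, plane(b,(265.7,162.7),.16).round(4),plane(a,(242,167.7),.16).round(4))
C=np.array([plane(b,u,.131)for u in[(229.7,101.7),(313.7,139.3),(297,168.7),(213.7,131.7)]]);print(C.round(4))
y=(C[0]-C[1]+C[3]-C[2])[:2];y/=np.linalg.norm(y);print('size',np.linalg.norm(C[0]-C[1]),np.linalg.norm(C[1]-C[2]))
yaw=np.arctan2(-y[0],y[1]);R=np.array([[np.cos(yaw),-np.sin(yaw)],[np.sin(yaw),np.cos(yaw)]])
o=C.mean(0)[:2];print('yaw',np.degrees(yaw),'o',o,'x',R[:,0],'y',R[:,1],'knob local',R.T@(P[:2]-o),'hinge',o+R@[-.048,.096])
E
python3 loc.py
```

```text
knob [ 0.504  -0.0562  0.1635] [array([-0.09431371, -0.00755529]), array([0.06017198, 0.07114737])] [ 0.5046 -0.0561  0.16  ] [ 0.508  -0.0608  0.16  ]
[[ 0.6517  0.0251  0.131 ]
 [ 0.5616 -0.1671  0.131 ]
 [ 0.4941 -0.1276  0.131 ]
 [ 0.5817  0.0621  0.131 ]]
size 0.21227625040499723 0.07816330666803456
yaw -24.955942572783496 o [ 0.57228878 -0.05186182] x [ 0.90663249 -0.42192123] y [0.42192123 0.90663249] knob local [-0.06010425 -0.03278255] hinge [0.56927485 0.05542711]
```

Knob and cage agree with the given geometry: cage yaw is -25°, and the knob is at local (-60,-33) mm. I'll close the fingers along cage x and go above the knob in stages.

```bash
python3 -m pendant '[[1,[0.18,0.6,0],1],[1,[0.18,0.6,0],1],[1,[0.18,0.6,0],1],[1,[0.18,0.6,0],1],[1,[0.18,0.6,0],1],[1,[0.18,0.6,0],1],[1,[0.18,0.6,0],1],[1,[0.18,0.6,0],1],[1,[0.18,0.6,0],1],[1,[0.18,0.6,0],1]]'
python3 -m pendant '[[1,[0.232,0.498,0],0.3],[1,[0.232,0.498,0],0.3],[1,[0.232,0.498,0],0.3],[1,[0.232,0.498,0],0.3],[1,[0.232,0.498,0],0.3],[1,[0.232,0.498,0],0.3],[1,[0.232,0.498,0],0.3],[1,[0.232,0.498,0],0.3],[1,[0.232,0.498,0],0.3]]'
python3 - <<'E'
from h import *
c=cap('wrist','w1.png');cap('scene','s1.png');s=manip.state();print(s['t'],s['ee_pos'],s['tcp_rot'],s['q'],s['wrist_force'])
print(c['xyz'],proj(c,[[.504,-.0562,.16],[.504,-.0562,.1635]]))
E
```

```text
t: 0.93
ee_pos: [0.3887, -0.3043, 0.2313]
tcp_rot: [[0.553, 0.833, -0.0], [0.833, -0.553, -0.0], [-0.0, -0.0, -1.0]]
wrist_force: [-0.2, -0.8, -0.8]
width: 0.085
gripper_force: 0.0
t: 1.68
ee_pos: [0.5049, -0.0568, 0.2309]
tcp_rot: [[0.418, 0.908, -0.001], [0.908, -0.418, 0.0], [-0.0, -0.001, -1.0]]
wrist_force: [-0.9, -0.6, -0.6]
width: 0.0856
gripper_force: 0.0
1.7833 [ 0.50401268 -0.05900067  0.23081644] [[ 4.22221501e-01  9.06491962e-01 -1.15176924e-03]
 [ 9.06491815e-01 -4.22222520e-01 -8.56029081e-04]
 [-1.26228639e-03 -6.82635509e-04 -9.99998970e-01]] [ 0.45390021  0.23460146 -0.49234422  1.90234678  0.12898329  1.03650912
 -0.52894219] [-0.28457437 -0.64151565  0.74797331]
[0.53721634 0.013581   0.37319664] [[256.52590416 205.88497942]
 [256.50303961 207.69354182]]
```

View pics/w1.png

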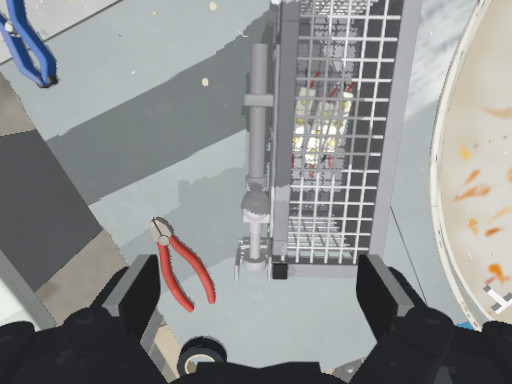

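The wrist view shows the knob at about (257,206), which matches the prediction (256.5,206). The bolt runs vertically in the picture, so the fingers are square to it. I'll lower now.

```bash
python3 -m pendant '[[1,[0,0,-0.06],0],[1,[0,0,-0.12],0],[1,[0,0,-0.16],0],[1,[0,0,-0.178],0],[1,[0,0,-0.178],0],[1,[0,0,-0.178],0],[1,[0,0,-0.178],0],[1,[0,0,-0.178],0]]'
python3 - <<'E'
from h import *
c=cap('wrist','w2.png');a=cap('scene','s2.png')
s=manip.state();print(s['t'],s['ee_pos'],s['wrist_force'],proj(c,[[.504,-.0562,.16]]),proj(a,[[.504,-.0562,.16]]))
cv2.imwrite('pics/z2.png',np.hstack([cv2.resize(c['frame'][130:280,156:356],(400,300)),cv2.resize(a['frame'][110:235,170:337],(400,300))]))
E
```

```text
t: 2.45
ee_pos: [0.5055, -0.0569, 0.1438]
tcp_rot: [[0.42, 0.908, 0.003], [0.908, -0.42, -0.001], [0.001, 0.003, -1.0]]
wrist_force: [-0.8, -1.1, -0.1]
width: 0.0856
gripper_force: 0.0
2.55 [ 0.5051479  -0.05664522  0.14348733] [0.86434738 0.3871881  0.11100046] [[254.41604458 276.32706415]] [[241.92873369 169.08811383]]
```

View pics/z2.png

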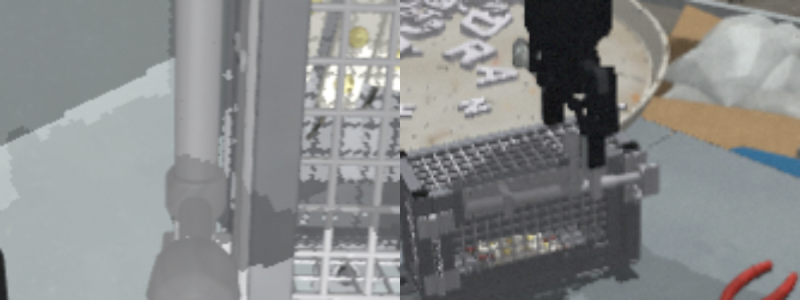

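The knob sits between the fingers at about wrist (252.5,270), within about 1 mm of centre. Next I'll nudge slightly and close.

```bash
python3 -m pendant '[[0.5,[-0.002,0.001,0],0],[0.4,[-0.002,0.001,0],0],[0.3,[-0.002,0.001,0],0],[0.2,[-0.002,0.001,0],0],[0,[-0.002,0.001,0],0],[0,[-0.002,0.001,0],0],[0,[-0.002,0.001,0],0],[0,[-0.002,0.001,0],0],[0,[-0.002,0.001,0],0]]'
```

```text
t: 3.3
ee_pos: [0.5034, -0.056, 0.1424]
tcp_rot: [[0.419, 0.908, 0.0], [0.908, -0.419, 0.0], [0.0, 0.0, -1.0]]
wrist_force: [-0.8, 0.4, 0.9]
width: 0.0171
gripper_force: 58.4
```

```bash
python3 -m pendant '[[0,[0,0,0.004],0],[0,[0,0,0.008],0],[0,[0,0,0.012],0],[0,[0,0,0.013],0],[0,[0,0,0.013],0],[0,[0,0,0.013],0]]'
python3 - <<'E'
from h import *
c=cap('scene','s3.png');b=cap('top','t3.png')
s=manip.state();print(s['t'],s['ee_pos'],s['wrist_force'],s['width'])
cv2.imwrite('pics/z3.png',np.hstack([cv2.resize(c['frame'][145:245,155:288],(399,300),interpolation=2),cv2.resize(load('s0.png')['frame'][145:245,155:288],(399,300),interpolation=2)]))
E
```

```text
t: 3.8
ee_pos: [0.504, -0.0535, 0.1479]
tcp_rot: [[0.417, 0.909, 0.002], [0.909, -0.417, 0.004], [0.004, 0.0, -1.0]]
wrist_force: [5.0, 5.7, -11.6]
width: 0.0167
gripper_force: 58.7
3.9 [ 0.5040131  -0.0535146   0.14784783] [  6.24113773   5.12100424 -11.58566093] 0.016692272749823874
```

View pics/z3.png

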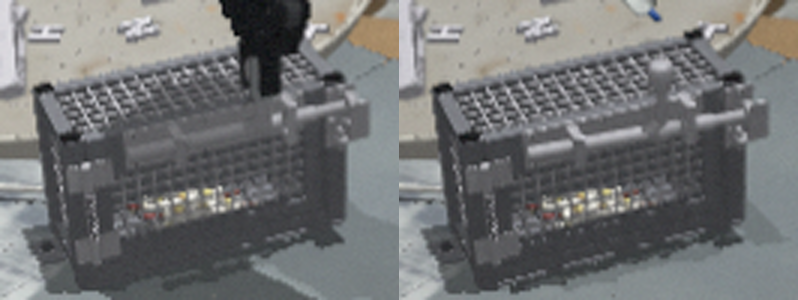

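The forces fit the tilt: lifting carries the knob about 3 mm toward the hinge while the bolt sits at its shut stop, so drawing should relieve them. I'll draw along cage +y.

```bash
python3 -m pendant '[[0,[0.004,0.009,0],0],[0,[0.008,0.018,0],0],[0,[0.012,0.026,0],0],[0,[0.016,0.035,0],0],[0,[0.02,0.044,0],0],[0,[0.024,0.052,0],0],[0,[0.024,0.052,0],0],[0,[0.024,0.052,0],0],[0,[0.024,0.052,0],0]]'
```

```text
t: 4.65
ee_pos: [0.5155, -0.0296, 0.1488]
tcp_rot: [[0.419, 0.908, 0.0], [0.908, -0.419, 0.001], [0.001, 0.0, -1.0]]
wrist_force: [2.0, 0.2, -8.5]
width: 0.0166
gripper_force: 59.2
```

```bash
python3 -m pendant '[[0,[0.002,0.004,0],0],[0,[0.004,0.008,0],0],[0,[0.005,0.011,0],0],[0,[0.005,0.011,0],0],[0,[0.005,0.011,0],0],[0,[0.005,0.011,0],0]]'
```

```text
t: 5.15
ee_pos: [0.5174, -0.0258, 0.1488]
tcp_rot: [[0.42, 0.908, -0.001], [0.908, -0.42, -0.002], [-0.002, -0.0, -1.0]]
wrist_force: [-0.3, -5.5, -4.5]
width: 0.017
gripper_force: 59.4
```

The bolt is at its stop (about 30 mm of slide, with 5 N of back force). Next I'll compute the arc.

Run:
```python
import numpy as np
rel=np.array([-.0505,-.0817])
R=lambda d:np.array([[np.cos(np.radians(d)),np.sin(np.radians(d))],[-np.sin(np.radians(d)),np.cos(np.radians(d))]])
for d in(2,4,6,8,10,12,14,16): print(d,((R(d)@rel-rel)/.5).round(3),round(-d/30,3))
r=R(16)@rel
for d in(2,4,6,8,10,12,14,15,16): print(16+d,((R(d)@r-r)/.5).round(3),round(-d/30,3))
```

```text
2 [-0.006  0.004] -0.067
4 [-0.011  0.007] -0.133
6 [-0.017  0.011] -0.2
8 [-0.022  0.016] -0.267
10 [-0.027  0.02 ] -0.333
12 [-0.032  0.025] -0.4
14 [-0.037  0.029] -0.467
16 [-0.041  0.034] -0.533
18 [-0.004  0.005] -0.067
20 [-0.009  0.01 ] -0.133
22 [-0.013  0.016] -0.2
24 [-0.017  0.021] -0.267
26 [-0.02   0.027] -0.333
28 [-0.024  0.032] -0.4
30 [-0.027  0.038] -0.467
31 [-0.029  0.041] -0.5
32 [-0.03   0.044] -0.533
```

```bash
python3 -m pendant '[[0,[-0.006,0.004,0],-0.067],[0,[-0.011,0.007,0],-0.133],[0,[-0.017,0.011,0],-0.2],[0,[-0.022,0.016,0],-0.267],[0,[-0.027,0.02,0],-0.333],[0,[-0.032,0.025,0],-0.4],[0,[-0.037,0.029,0],-0.467],[0,[-0.041,0.034,0],-0.533],[0,[-0.041,0.034,0],-0.533],[0,[-0.041,0.034,0],-0.533],[0,[-0.041,0.034,0],-0.533]]'
```

```text
t: 6.07
ee_pos: [0.4967, -0.0084, 0.1488]
tcp_rot: [[0.652, 0.758, -0.001], [0.758, -0.652, -0.001], [-0.002, -0.0, -1.0]]
wrist_force: [-0.9, -3.7, -4.4]
width: 0.0168
gripper_force: 59.4
```

```bash
python3 -m pendant '[[0,[-0.004,0.005,0],-0.067],[0,[-0.009,0.01,0],-0.133],[0,[-0.013,0.016,0],-0.2],[0,[-0.017,0.021,0],-0.267],[0,[-0.02,0.027,0],-0.333],[0,[-0.024,0.032,0],-0.4],[0,[-0.027,0.038,0],-0.467],[0,[-0.028,0.04,0],-0.48],[0,[-0.028,0.04,0],-0.48],[0,[-0.028,0.04,0],-0.48],[0,[-0.028,0.04,0],-0.48]]'
python3 - <<'E'
from h import *
c=cap('scene','s4.png');b=cap('top','t4.png')
s=manip.state();print(s['t'],s['ee_pos'],s['wrist_force'],s['width'])
r=s['ee_pos'][:2]-np.array([.5683,.0575]);print(np.linalg.norm(r),np.degrees(np.arctan2(-.083,-.051)-np.arctan2(r[1],r[0])))
cv2.imwrite('pics/z4.png',np.hstack([cv2.resize(x,(399,300),interpolation=2)for x in(c['frame'][145:245,155:288],b['frame'][90:190,200:333])]))
E
```

```text
t: 6.98
ee_pos: [0.4823, 0.0118, 0.1485]
tcp_rot: [[0.82, 0.572, -0.003], [0.572, -0.82, -0.001], [-0.003, -0.001, -1.0]]
wrist_force: [-1.3, -5.3, -4.8]
width: 0.017
gripper_force: 59.4
7.0833 [0.48228829 0.01180266 0.14853479] [-1.75736235 -5.1854436  -4.96073116] 0.016893839465035726
0.09739744434461642 30.44967439215959
```

View pics/z4.png

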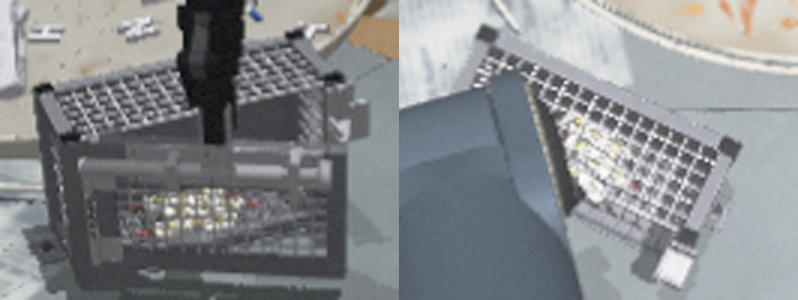

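The view shows the gate swung out to about 30°, with the bolt head free of the keeper and the knob still gripped. Readings are steady, so I'm handing in.

```bash
python3 -m pendant '[[0,[0,0,0],0],[0,[0,0,0],0],[0,[0,0,0],0]]' && python3 -c "from workcell import sign_off; print(sign_off())"
```

```text
t: 7.33
ee_pos: [0.4823, 0.0118, 0.1485]
tcp_rot: [[0.82, 0.572, -0.003], [0.572, -0.82, -0.001], [-0.003, -0.001, -1.0]]
wrist_force: [-1.3, -4.8, -4.8]
width: 0.017
gripper_force: 59.4
the job is handed in; nothing more can be done
None
```

The bolt was lifted and drawn fully back, and the gate is held about 30° open with the knob still gripped; the arm stayed clear of the tools and tape, and the job was handed in at 7.3 s.

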